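# Seat the weld backplate and hold the sprung clamp arm back

### The arm

A 6-joint arm with a two-finger parallel gripper is mounted at the origin on the work surface. World frame = base frame: x ahead of the robot, y to its left, z up, the work surface at z = 0. Lengths are in m, angles in rad, forces in N, time in s.
With the tool pointing down it reaches from about 0.275 to 1 m from the base axis. Payload 8.4 kg.
Tool frame: the origin (TCP) lies at the very end of the fingers, on their centre line; the grasp point (between the pads) lies 19 mm behind it; z points along the fingers, y is the line along which they close (so a half turn about z gives the same grasp; the last joint's range is limited). The gripper opens to 85 mm and grips with 20 to 120 N. Pads are 22 mm wide; open, the fingers measure 114 mm over their backs; the gripper's body (76 mm by 85 mm) begins 54 mm behind the grasp point. The pads swing forward as they close: fully open they stand 13 mm farther back than shut.
Start: joints at [1.202, 0.353, 1.633, -0, 1.155, -0.002], TCP at [0.224, 0.583, 0.231] pointing down, gripper open.
Joint ranges: [-2.63, 2.63], [-0.92, 2.1], [0.06, 2.66], [-1.3, 4.44], [0, 2.69], [-3.02, 3.02]. Speed limits (rad/s): [2.22, 2.22, 2.79, 3.14, 3.14, 3.14].

### API

Orientations are given as [roll, pitch, yaw] about the fixed x, y, z axes, in that order (R = Rz(yaw) Ry(pitch) Rx(roll)).
In Python, from bench import * gives the robot as it stands.
- The arm moves only by the tool jog_arm, never from a script. Its argument "moves" is a list of rows, each a list of 7 numbers: the shift along the tool's x, y, z in m, then the turn, a rotation vector about the tool's x, y, z in degrees, then the closure in counts, from 0 (fully open) to 255 (shut). A call has 1 to 20 rows; each row is the pose to reach, as a shift and turn from the pose commanded when the call began, along the tool's axes at that moment; what a row does not reach only later rows make up. A row lasts 1/12 s, in which the tool goes at most 41.7 mm and 7.16 degrees, less where a joint would pass 70% of its speed; a pose out of reach is approached as far as the arm can. A call with a gripper value outside its range is refused whole. The fingers move at their own pace and stop on an object; "grip_force" is the grip in N (left out, the last holds). Time passes only in rows, so rows that repeat a pose let the fingers close. It gives the time, the measured TCP pose, the force, the opening and the grip force at its end, in the units of the state.
- get_obs(): the state, without advancing time (a new reading comes with each control period).
- snapshot(name): name is "scene" or "top" or "wrist"; returns a dict with "image" (384x512x3 uint8, red, green, blue), "fov_y" (degrees; the focal length in pixels is half the picture's height over the tangent of half this angle, whatever the lens; pixels are square), "cx", "cy" (the principal point, pixels), "k1" (the pictures are not rectified: a ray, as slopes to the right and down, at radius r is drawn at 1 + k1 r^2 times it, then the intrinsics apply), "eye" and "rotation" of the camera in the world; the wrist camera has in their place "mount" (4x4, takes a point from camera to tool coordinates, whose origin is the TCP and whose axes are the flange's). Camera axes: x right, y down, z forward; pixel columns grow to the right and rows downward; lengths in m; the calibration is good to about 2 mm. A picture is of the moment at which its call begins: read the wrist's pose just before it. There is no depth.
- job_done(): hands the job in; it is judged then, once.
The state is a dict: "t": time; "joint_pos": joint angles; "qd": joint speeds; "joint_torque": joint torques, N m; "tcp_pos": TCP position; "tcp_rot": TCP orientation; "contact_force": force on the tool from outside, world axes, zero at the start; "torque": the same for the moment, N m; "width": opening from 0.0 (shut) to 1.0 (fully open); "grasp_force": force on a finger pad.
Only numpy, scipy, OpenCV 4.12 (cv2) and the standard library are available. Lean on these libraries where they do the work, as an engineer would, in place of code of your own. Each camera call takes 0.05 s, during which the arm holds its last target. There are 200 camera calls.

### The job

Lower the aluminium backplate, without dropping it, over the two brass locating pins of the weld fixture until it rests flush on its seat, and let go of it. Then push the sprung blue clamp arm by its orange post, turning it anticlockwise seen from above, well past its ratchet click until it is near its end stop and its red foot stands over the plate, and finish while still holding the arm there with the fingers: it must be the robot that holds it against the spring, not the ratchet. Leave the red ring, the green scriber and the steel strap clamp where they lie.

Things in the scene. Friction and masses are not known exactly. Their poses are not given: they have to be found in the camera images.
- plate: Loose aluminium backplate, 120 (x) by 100 (y) by 8 mm, about 0.32 kg; two 13 mm through holes at x = +-42 mm, y = 0; goes on either way round. On its middle stands a black lifting bar, 50 mm along x, 16 mm thick along y, 8 to 38 mm above the underside. Origin: centre of the underside, z up. Starts flat on a fixed blue board 10 mm thick.
- plate_grip (a point): Centre of the plate's lifting bar, 25 mm above the plate's underside; axes as the plate's.
- seat (a point): Middle of the fixture's steel seat pad (130 by 80 mm), on its top, 22 mm above the bench: the plate's origin belongs here, top then at 30 mm. x runs along the line of the brass pins, z up. Pins at x = +-42 mm, y = 0: 10 mm diameter up to 16 mm above the seat, then tapering to 4 mm at 24 mm.
- fixture: Fixed weld fixture, dark bed 200 (x) by 300 (y, -135 to +165) by 12 mm. Origin at bench level under the clamp arm's pivot; x points roughly away from the robot; seat at x 0, y +105 mm, axes parallel. Blue hub disc, radius 40 mm, top at 54 mm. Pawl guide and slider, up to 54 mm high, on its -x side 50 to 96 mm from the pivot. Black stop block, 42 mm high, at x 67, y -112.
- clamp (a joint): Angle of the blue sprung clamp arm, rad: 0 at rest, grows anticlockwise from above, stop at 0.9. Spring force at the post 4 N at 0, 10 N at 0.9. From about 0.1 to 0.4 a pawl climbing the ratchet tooth adds up to 8 N; between 0.4 and 0.5 it clicks behind the tooth. An arm let go after that is caught at about 0.52. Held means beyond 0.68.
- post (a point): Orange round post on the arm, 16 mm diameter, from the bar's top (44 mm above the bench) to 100 mm; this point is on its axis at 75 mm, 110 mm from the pivot. At rest at x -48, y -99 mm in the fixture's frame (direction -115.8 degrees from its x), at 0.9 rad x +48, y -99: push roughly along the fixture's +x. The bar below is 22 mm wide and ends 12 mm past the post's axis.
- foot (a point): Underside of the red keeper foot near its tip, 34 mm above the bench, 85 mm from the pivot on the same arm; foot 18 mm wide, 10 mm thick. At rest it stands clear of the seat; beyond about 0.6 rad it is over the plate's edge, 4 mm above it, not touching.
- pawl (a joint): Brass pawl slider, m: 0 when in against the hub, moves out up to about 0.008 while the tooth passes, then snaps back to 0 (the click).
- red_ring: Bystander: red metal ring, 64 mm outside, 20 mm high; origin centre of underside.
- scriber: Bystander: green scriber lying flat, about 140 mm long, 10 mm high; origin centre of its handle's underside.
- strap_clamp: Bystander: steel strap clamp, 111 by 22 mm, up to 18 mm high; origin centre of its strap's underside.
Things that resemble listed ones, but are neither listed nor needed, are in the scene too. There is more than one size of the plate; the job needs the smallest.

How it is judged:
By the outcome, as a careful person would: the job done as asked, in the order asked, and still so for the second after the job is handed in, while the arm keeps its last pose, push and grip.
It also fails if it takes over 51 s, if anything falls off the work surface, if the arm or the gripper's body presses on something with over 40 N, if the wrist force passes 120 N, or if a joint passes its speed limit or range.

## Working session

There is one attempt and no reset: what is moved stays moved. The work goes in short steps, Python scripts to look and compute and a tool call to move; the robot and the scene stay as the last step left them, time stands still between calls to the robot, and variables do not carry over. Pictures are saved under pics/ and viewed, at most 10 in all, crops included, and the job is handed in when it is done.

Besides the shell and the picture viewer there is one more tool, called after "Call:" by a JSON object that holds its "fn" and its "kwargs". jog_arm: Moves the arm, as the interface text tells. Its arguments: {"type":"object","properties":{"moves":{"type":"array","items":{"type":"array","items":{"type":"number"}}},"grip_force":{"type":"number"}},"required":["moves"]}

```bash
mkdir -p pics; ls; cat > h.py <<'E'
from bench import *
import numpy as np, cv2, pickle
from scipy.spatial.transform import Rotation as R
def snap(n):
    o=get_obs(); s=snapshot(n)
    if n=="wrist":
        M=np.array(s["mount"]); Rt=R.from_euler('xyz',o["tcp_rot"]).as_matrix()
        s["rotation"]=Rt@M[:3,:3]; s["eye"]=Rt@M[:3,3]+np.array(o["tcp_pos"])
    s["f"]=192/np.tan(np.radians(s["fov_y"])/2)
    return s
def K(s): return np.array([[s["f"],0,s["cx"]],[0,s["f"],s["cy"]],[0,0,1.]])
def toplane(s,px,z):
    px=np.array(px,float).reshape(-1,1,2)
    # r is the undistorted radius: cv2 model
    u=cv2.undistortPoints(px,K(s),np.array([s["k1"],0,0,0.])).reshape(-1,2)
    d=np.c_[u,np.ones(len(u))]@np.array(s["rotation"]).T
    e=np.array(s["eye"]); return e+d*((z-e[2])/d[:,2])[:,None]
def proj(s,P):
    Rm=np.array(s["rotation"]); c=(np.array(P,float).reshape(-1,3)-np.array(s["eye"]))@Rm
    return cv2.projectPoints(c,np.zeros(3),np.zeros(3),K(s),np.array([s["k1"],0,0,0.]))[0].reshape(-1,2)
def save(s,n,scale=1.5): cv2.imwrite("pics/"+n,cv2.resize(s["image"][:,:,::-1],None,fx=scale,fy=scale))
E
python3 - <<'E'
from h import *
for n in ("top","scene"):
    s=snap(n); save(s,n+".png"); pickle.dump(s,open(n+".pkl","wb")); print(n,s["eye"],s["rotation"],s["fov_y"],s["k1"])
print(get_obs())
E
```

```text
pics
top [ 0.38212448 -0.00637426  1.22084221] [-3.03516107 -0.00418525 -1.57088958] 55.81137746368318 0.02242924408061147
scene [ 0.96031902 -0.81859658  0.83295022] [-2.26155582  0.00870847  0.49715587] 47.71028306644547 -0.0018408264633494602
{'t': 0.1, 'joint_pos': array([ 1.20159783e+00,  3.53603313e-01,  1.63409483e+00,  9.14427594e-06,
        1.15521193e+00, -2.43897635e-03]), 'qd': array([ 0.0003464 , -0.00063666,  0.00031954,  0.00042616, -0.00074645,
        0.00043122]), 'joint_torque': array([-1.44862905e-03, -6.06356478e+01, -3.42819500e+01,  2.90243946e-06,
        4.07349231e-03, -4.79823115e-06]), 'tcp_pos': array([0.22397645, 0.58300281, 0.2306065 ]), 'tcp_rot': array([-3.14027526e+00, -1.15741791e-05,  2.77482943e+00]), 'contact_force': array([ 0.35528417, -0.28845225,  0.19889443]), 'torque': array([-0.00853996, -0.00375868, -0.02231584]), 'grasp_force': 0.0, 'width': 1.0026237855589601}
```

View pics/top.png

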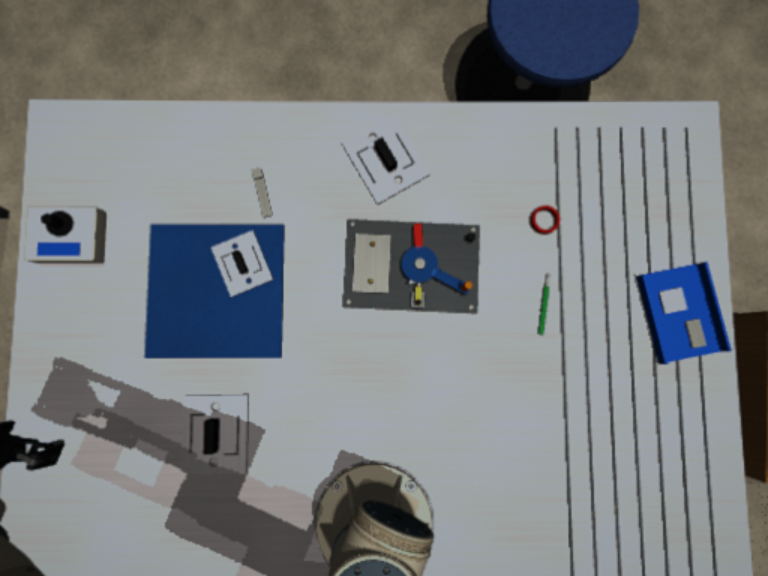

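View pics/scene.png

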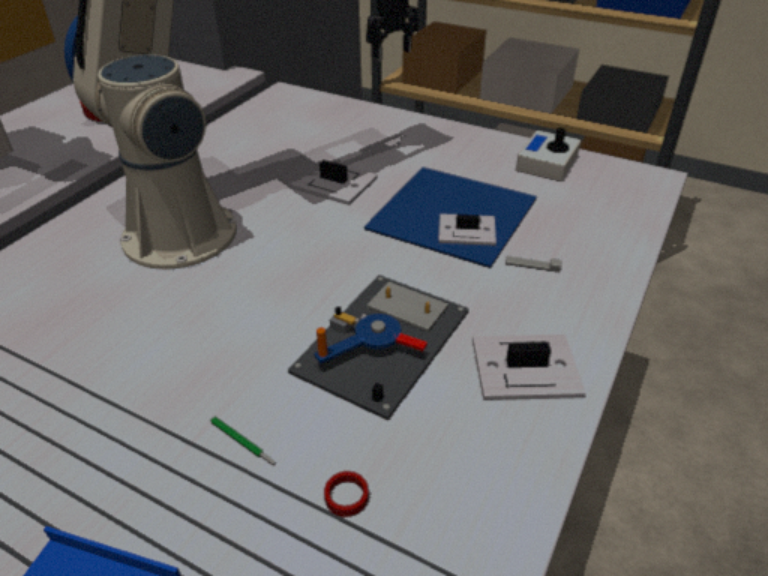

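Top view: the small plate lies on the blue board at about (242,264). The fixture is at (412,266), with pins at (372,244) and (372,282), hub (420,264) and post (467,286). I'll measure these now.

```bash
python3 - <<'E'
import re
t=open("h.py").read()
t=t.replace('    s["f"]=','    if n!="wrist": s["rotation"]=R.from_euler("xyz",s["rotation"]).as_matrix()\n    s["f"]=')
open("h.py","w").write(t)
from h import *
s=snap("top"); pickle.dump(s,open("top.pkl","wb"))
im=s["image"]; hsv=cv2.cvtColor(im,cv2.COLOR_RGB2HSV); H,S,V=[hsv[:,:,i].astype(int) for i in range(3)]
def comps(m,x0,y0,x1,y1,k=1):
    w=np.zeros(m.shape,np.uint8); w[y0:y1,x0:x1]=m[y0:y1,x0:x1]
    c=cv2.findContours(w,cv2.RETR_EXTERNAL,cv2.CHAIN_APPROX_NONE)[0]
    return sorted(c,key=cv2.contourArea)[::-1][:k]
def rep(n,c,z):
    r=cv2.minAreaRect(c); b=toplane(s,cv2.boxPoints(r),z)[:,:2]; m=b.mean(0); e=b[1]-b[0]; g=b[2]-b[1]
    print(n,"px",np.round(r[0],1),"xy",m.round(4),"sides",np.linalg.norm(e).round(4),np.linalg.norm(g).round(4),"dirs",np.degrees(np.arctan2([e[1],g[1]],[e[0],g[0]])).round(1))
rep("plate",comps((V>130)&(S<90),130,145,188,205)[0],.018)
rep("bar",comps((V<60),145,160,175,190)[0],.048)
rep("bed",comps((V<120),225,140,325,215)[0],.012)
for c in comps((S<80)&(V>130),234,152,264,200): rep("pad",c,.022)
for c in comps((S>90)&(H>5)&(H<28),238,155,260,195,3): print(cv2.contourArea(c)); rep("pin",c,.040)
rep("hub",comps((S>120)&(H>100)&(H<125),262,150,297,190)[0],.054)
rep("post",comps((S>150)&(H>3)&(H<18),300,180,325,200)[0],.09)
E
```

```text
plate px [160.5 175.1] xy [0.5585 0.2962] sides 0.1013 0.1215 dirs [ -67.  -156.9]
bar px [159.7 174.4] xy [0.5562 0.2916] sides 0.0165 0.0518 dirs [ -66.1 -155.8]
bed px [274.  177.1] xy [ 0.5532 -0.0837] sides 0.2019 0.3061 dirs [ -2.3 -92.7]
pad px [247.3 175.3] xy [0.5573 0.0063] sides 0.1273 0.0779 dirs [ -2.4 -92.7]
3.5
pin px [248. 162.] xy [0.5988 0.0037] sides 0.0066 0.0067 dirs [ -90.  -179.9]
3.0
pin px [247. 187.] xy [0.5157 0.0069] sides 0.0066 0.0066 dirs [ -90.  -179.9]
hub px [281.8 175.8] xy [ 0.5509 -0.1063] sides 0.075 0.0967 dirs [ -3.4 -93.2]
post px [311. 190.] xy [ 0.5007 -0.1944] sides 0.0188 0.0126 dirs [-90. 179.]
```

Call:
{"fn": "jog_arm", "kwargs": {"moves": [[-0.415, -0.151, 0.03, 0, 0, -44, 0], [-0.415, -0.151, 0.03, 0, 0, -44, 0], [-0.415, -0.151, 0.03, 0, 0, -44, 0], [-0.415, -0.151, 0.03, 0, 0, -44, 0], [-0.415, -0.151, 0.03, 0, 0, -44, 0], [-0.415, -0.151, 0.03, 0, 0, -44, 0], [-0.415, -0.151, 0.03, 0, 0, -44, 0], [-0.415, -0.151, 0.03, 0, 0, -44, 0], [-0.415, -0.151, 0.03, 0, 0, -44, 0], [-0.415, -0.151, 0.03, 0, 0, -44, 0], [-0.415, -0.151, 0.03, 0, 0, -44, 0], [-0.415, -0.151, 0.03, 0, 0, -44, 0], [-0.415, -0.151, 0.03, 0, 0, -44, 0], [-0.415, -0.151, 0.03, 0, 0, -44, 0], [-0.415, -0.151, 0.03, 0, 0, -44, 0], [-0.415, -0.151, 0.03, 0, 0, -44, 0]], "grip_force": 60}}

```text
t: 1.48
tcp_pos: [0.5564, 0.2947, 0.2014]
tcp_rot: [3.141, -0.0, -2.739]
contact_force: [-0.7, -0.3, -0.7]
width: 1.001
grasp_force: 0.0
```

```bash
python3 - <<'E'
from h import *
s=snap("wrist"); save(s,"w1.png"); pickle.dump(s,open("w1.pkl","wb")); o=get_obs()
print(o["tcp_pos"],np.degrees(o["tcp_rot"]),s["eye"],s["f"])
print(proj(s,[[.557,.294,.018],[.557,.294,.048]]))
E
```

```text
[0.5565009  0.29468294 0.20143278] [ 1.79992083e+02 -8.99960760e-04 -1.56919168e+02] [0.49184112 0.26805913 0.34369266] 293.6654407058861
[[256.27659855 176.96008761]
 [256.13278976 183.07775879]]
```

View pics/w1.png

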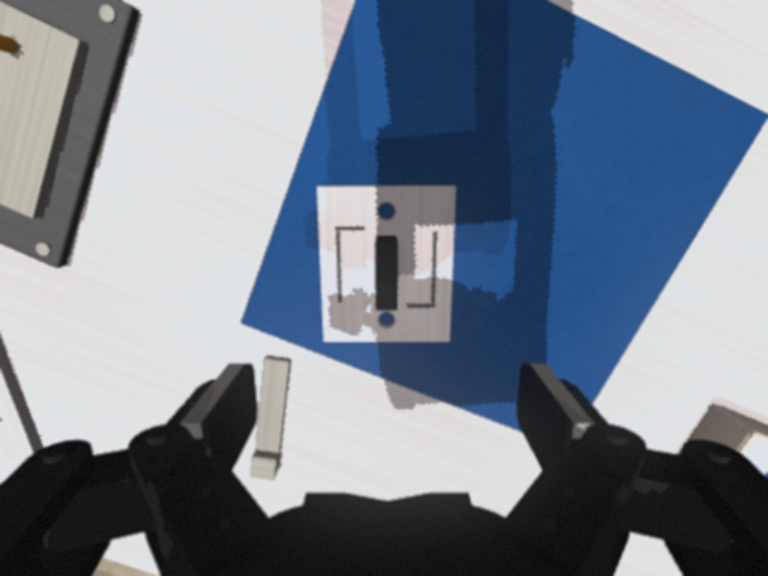

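The wrist view shows the bar at (386,273), the holes at (386,211) and (386,319), and the plate aligned. Next is a refined measurement.

```bash
python3 - <<'E'
from h import *
s=pickle.load(open("w1.pkl","rb")); im=s["image"]; hsv=cv2.cvtColor(im,cv2.COLOR_RGB2HSV)
V=hsv[:,:,2]; S=hsv[:,:,1]
def c(m,x0,y0,x1,y1):
    w=np.zeros(m.shape,np.uint8); w[y0:y1,x0:x1]=m[y0:y1,x0:x1]
    return max(cv2.findContours(w,cv2.RETR_EXTERNAL,cv2.CHAIN_APPROX_NONE)[0],key=cv2.contourArea)
P=[]
for b in ((248,132,268,150),(248,204,268,222)):
    q=c((S>100),*b); mm=cv2.moments(q); p=(mm["m10"]/mm["m00"],mm["m01"]/mm["m00"]); P.append(toplane(s,p,.018)[0]); print("hole",np.round(p,1),cv2.contourArea(q),P[-1].round(4))
d=P[1]-P[0]; print("mid",(P[0]+P[1])/2,np.linalg.norm(d),np.degrees(np.arctan2(d[1],d[0])))
q=c(V<40,245,150,272,210); r=cv2.minAreaRect(q); print("bar",r,toplane(s,r[0],.046)[0])
q=c(S<80,205,118,310,232); r=cv2.minAreaRect(q); print("plate",r,toplane(s,r[0],.018)[0])
E
```

```text
hole [257.1 140.1] 57.5 [0.5187 0.2787 0.018 ]
hole [257.4 211.9] 33.5 [0.5949 0.3116 0.018 ]
mid [0.5568189  0.29512261 0.018     ] 0.08298397612539608 23.33164563628541
bar ((257.5, 165.5), (15.0, 11.0), 90.0) [0.5398797 0.2882352 0.046    ]
plate ((257.5, 175.5), (105.0, 93.0), 90.0) [0.55490575 0.29461301 0.018     ]
```

Call:
{"fn": "jog_arm", "kwargs": {"moves": [[0, 0, 0.03, 0, 0, 0, 0], [0, 0, 0.06, 0, 0, 0, 0], [0, 0, 0.09, 0, 0, 0, 0], [0, 0, 0.12, 0, 0, 0, 0], [0, 0, 0.14, 0, 0, 0, 60], [0, 0, 0.16, 0, 0, 0, 60], [0, 0, 0.17, 0, 0, 0, 60], [0, 0, 0.177, 0, 0, 0, 60], [0, 0, 0.177, 0, 0, 0, 60], [0, 0, 0.177, 0, 0, 0, 255], [0, 0, 0.177, 0, 0, 0, 255], [0, 0, 0.177, 0, 0, 0, 255], [0, 0, 0.177, 0, 0, 0, 255], [0, 0, 0.177, 0, 0, 0, 255], [0, 0, 0.177, 0, 0, 0, 255], [0, 0, 0.177, 0, 0, 0, 255], [0, 0, 0.177, 0, 0, 0, 255], [0, 0, 0.177, 0, 0, 0, 255], [0, 0, 0.177, 0, 0, 0, 255]], "grip_force": 60}}

```text
t: 3.12
tcp_pos: [0.5582, 0.294, 0.0256]
tcp_rot: [3.141, 0.002, -2.741]
contact_force: [-1.7, -1.2, 7.3]
width: 0.176
grasp_force: 60.4
```

Call:
{"fn": "jog_arm", "kwargs": {"moves": [[0, 0, -0.01, 0, 0, 0, 255], [0, 0, -0.03, 0, 0, 0, 255], [0, 0, -0.06, 0, 0, 0, 255], [0, 0, -0.09, 0, 0, 0, 255], [0.016, -0.038, -0.11, 0, 0, 6.4, 255], [0.032, -0.076, -0.12, 0, 0, 12.7, 255], [0.048, -0.114, -0.12, 0, 0, 19, 255], [0.064, -0.152, -0.12, 0, 0, 25.5, 255], [0.064, -0.152, -0.12, 0, 0, 25.5, 255], [0.064, -0.152, -0.12, 0, 0, 25.5, 255], [0.064, -0.152, -0.12, 0, 0, 25.5, 255], [0.064, -0.152, -0.12, 0, 0, 25.5, 255]]}}

```text
t: 4.12
tcp_pos: [0.5579, 0.1296, 0.1445]
tcp_rot: [3.141, 0.0, 3.099]
contact_force: [0.4, 0.3, -2.6]
width: 0.172
grasp_force: 59.6
```

```bash
python3 - <<'E'
from h import *
s=snap("wrist"); save(s,"w2.png"); pickle.dump(s,open("w2.pkl","wb")); o=get_obs()
print(o["tcp_pos"],np.degrees(o["tcp_rot"]),s["eye"],o["width"],o["contact_force"])
E
```

```text
[0.55786983 0.12990032 0.14438488] [1.79981843e+02 6.71560639e-03 1.77582777e+02] [0.48774969 0.13298216 0.28681077] 0.17276225467547493 [ 0.03961247  0.31834974 -3.35932937]
```

View pics/w2.png

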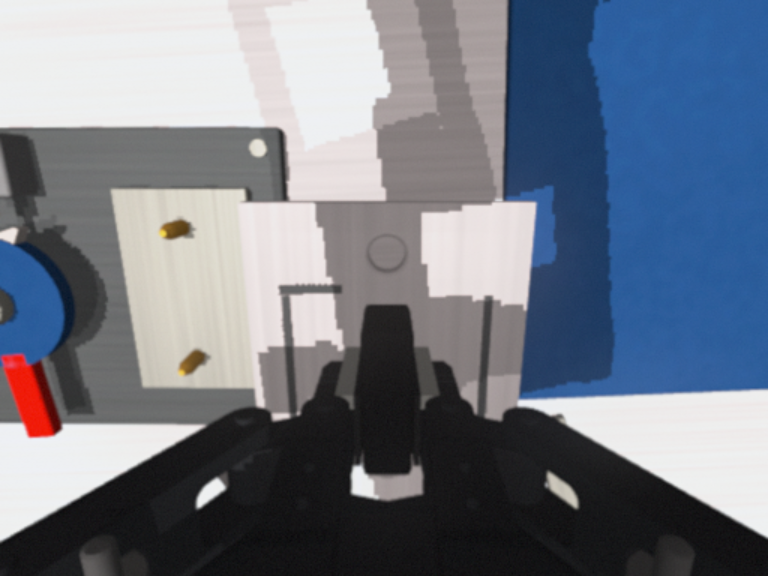

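Wrist view: plate held level with its near hole at (387,252). The brass pin tips are at about (164,233) and (183,371).

```bash
python3 - <<'E'
from h import *
s=pickle.load(open("w2.pkl","rb")); im=s["image"]; hsv=cv2.cvtColor(im,cv2.COLOR_RGB2HSV); S=hsv[:,:,1]
P=[]
for b in ((98,140,135,165),(112,225,145,255)):
    x0,y0,x1,y1=b; m=(S[y0:y1,x0:x1]>110)
    br=m&(hsv[y0:y1,x0:x1,2]>205)
    ys,xs=np.nonzero(m); print("all",len(xs),xs.min()+x0,xs.max()+x0,ys.min()+y0,ys.max()+y0)
    ys,xs=np.nonzero(br); p=(xs.mean()+x0,ys.mean()+y0); P.append(toplane(s,p,.046)[0]); print("tip",len(xs),np.round(p,1),P[-1].round(4))
d=P[1]-P[0]; print("seat",(P[0]+P[1])/2,np.linalg.norm(d),np.degrees(np.arctan2(d[1],d[0])))
g=cv2.medianBlur(cv2.cvtColor(im,cv2.COLOR_RGB2GRAY),3)
c=cv2.HoughCircles(g[150:186,238:278],cv2.HOUGH_GRADIENT,1,50,param1=60,param2=8,minRadius=9,maxRadius=16)
print(c); 
for q in c[0]: print(q, toplane(s,(q[0]+238,q[1]+150),.1368))
# plate front edge corners
print(toplane(s,[(241/1.5,202/1.5),(535/1.5,203/1.5)],.1368), toplane(s,(387/1.5,252/1.5),.1368))
# blobs
cv2.imwrite("pics/crop.png",cv2.resize(im[135:260,90:290,::-1],None,fx=4,fy=4,interpolation=cv2.INTER_NEAREST))
E
```

```text
all 167 106 125 147 158
tip 16 [107.9 154.9] [0.516  0.0082 0.046 ]
all 151 119 135 234 249
tip 10 [120.5 248. ] [0.5997 0.0045 0.046 ]
seat [0.55783586 0.00635487 0.046     ] 0.08381872983939899 -2.5901631261202445
[[[19.5 18.5 10.3]]]
[19.5 18.5 10.3] [[0.51564413 0.13161437 0.1368    ]]
[[0.49636518 0.08373744 0.1368    ]
 [0.50085559 0.18212677 0.1368    ]] [[0.51539325 0.1318839  0.1368    ]]
```

View pics/crop.png

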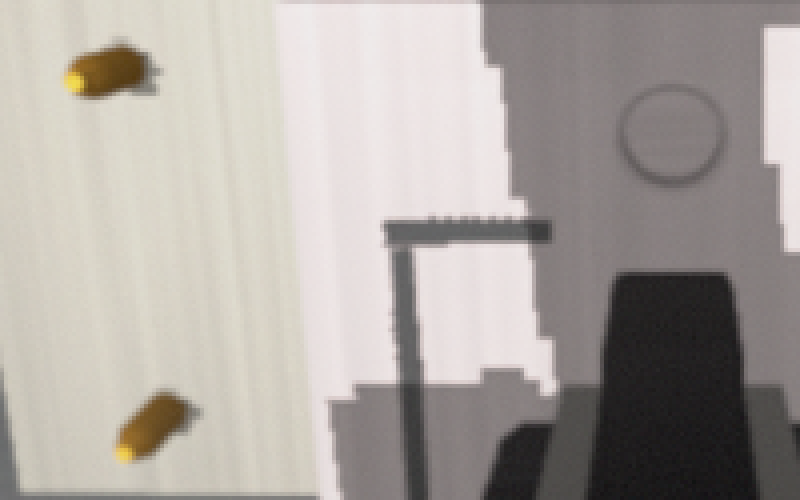

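Call:
{"fn": "jog_arm", "kwargs": {"moves": [[-0.0014, -0.031, 0, 0, 0, 0, 255], [-0.0027, -0.062, 0, 0, 0, 0, 255], [-0.004, -0.093, 0, 0, 0, 0, 255], [-0.0054, -0.115, 0, 0, 0, 0, 255], [-0.0054, -0.1233, 0, 0, 0, 0, 255], [-0.0054, -0.1233, 0.02, 0, 0, 0, 255], [-0.0054, -0.1233, 0.04, 0, 0, 0, 255], [-0.0054, -0.1233, 0.06, 0, 0, 0, 255], [-0.0054, -0.1233, 0.07, 0, 0, 0, 255], [-0.0054, -0.1233, 0.07, 0, 0, 0, 255], [-0.0054, -0.1233, 0.07, 0, 0, 0, 255], [-0.0054, -0.1233, 0.07, 0, 0, 0, 255]]}}

```text
t: 5.17
tcp_pos: [0.5586, 0.0059, 0.0752]
tcp_rot: [3.141, 0.001, 3.099]
contact_force: [-0.2, 0.3, -2.9]
width: 0.171
grasp_force: 59.8
```

```bash
python3 - <<'E'
from h import *
s=snap("wrist"); pickle.dump(s,open("w3.pkl","wb")); o=get_obs()
print(o["tcp_pos"],np.degrees(o["tcp_rot"]),o["width"],o["contact_force"])
cv2.imwrite("pics/w3.png",cv2.resize(s["image"][100:240,160:360,::-1],None,fx=4,fy=4,interpolation=cv2.INTER_NEAREST))
E
```

```text
[0.55878669 0.00573311 0.0753977 ] [1.79993570e+02 1.04750138e-01 1.77521913e+02] 0.17291486579958182 [-0.01215221 -0.12849203 -2.78127783]
```

View pics/w3.png

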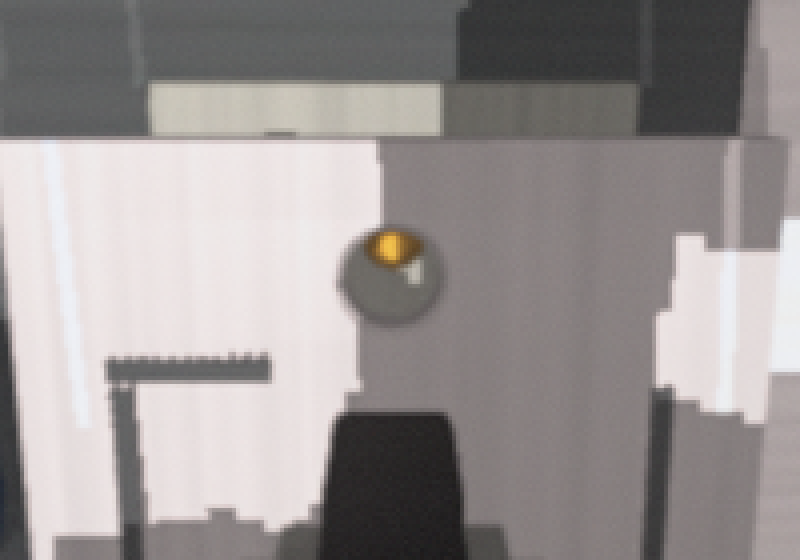

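The near hole (392,277 in the crop) has the pin tip (391,247) in it.

```bash
python3 - <<'E'
from h import *
s=pickle.load(open("w3.pkl","rb"))
print(toplane(s,(257.5,168.75),.0678),toplane(s,(257.3,161.3),.046), s["eye"])
E
```

```text
[[0.51647697 0.00791585 0.0678    ]] [[0.51613654 0.00777988 0.046     ]] [0.48835973 0.00934582 0.21741238]
```

Call:
{"fn": "jog_arm", "kwargs": {"moves": [[0, 0, 0.006, 0, 0, 0, 255], [0, 0, 0.012, 0, 0, 0, 255], [0, 0, 0.018, 0, 0, 0, 255], [0, 0, 0.023, 0, 0, 0, 255], [0, 0, 0.028, 0, 0, 0, 255], [0, 0, 0.032, 0, 0, 0, 255], [0, 0, 0.036, 0, 0, 0, 255], [0, 0, 0.036, 0, 0, 0, 255], [0, 0, 0.036, 0, 0, 0, 255], [0, 0, 0.036, 0, 0, 0, 255]]}}

```text
t: 6.05
tcp_pos: [0.5578, 0.0053, 0.0382]
tcp_rot: [-3.142, -0.0, 3.098]
contact_force: [0.1, 0.3, -2.9]
width: 0.176
grasp_force: 60.1
```

Not yet in contact; a few more mm.

Call:
{"fn": "jog_arm", "kwargs": {"moves": [[0, 0, 0.001, 0, 0, 0, 255], [0, 0, 0.002, 0, 0, 0, 255], [0, 0, 0.002, 0, 0, 0, 255], [0, 0, 0.002, 0, 0, 0, 255]]}}

```text
t: 6.38
tcp_pos: [0.5579, 0.0053, 0.0375]
tcp_rot: [-3.142, 0.0, 3.098]
contact_force: [-4.8, -0.5, 13.0]
width: 0.176
grasp_force: 62.1
```

Call:
{"fn": "jog_arm", "kwargs": {"moves": [[0, 0, -0.001, 0, 0, 0, 60], [0, 0, -0.001, 0, 0, 0, 60], [0, 0, -0.001, 0, 0, 0, 60], [0, 0, -0.001, 0, 0, 0, 60], [0, 0, -0.001, 0, 0, 0, 60], [0, 0, -0.01, 0, 0, 0, 60], [0, 0, -0.03, 0, 0, 0, 60], [0, 0, -0.06, 0, 0, 0, 60], [0, 0, -0.09, 0, 0, 0, 60], [0, 0, -0.12, 0, 0, 0, 60], [0, 0, -0.15, 0, 0, 0, 60], [0, 0, -0.15, 0, 0, 0, 60], [0, 0, -0.15, 0, 0, 0, 60]]}}

```text
t: 7.47
tcp_pos: [0.559, 0.0053, 0.1887]
tcp_rot: [3.141, 0.004, 3.098]
contact_force: [-0.4, 0.4, 0.2]
width: 0.765
grasp_force: 0.0
```

```bash
python3 - <<'E'
from h import *
s=snap("wrist"); pickle.dump(s,open("w4.pkl","wb")); o=get_obs()
print(o["tcp_pos"],np.degrees(o["tcp_rot"]),o["width"],o["contact_force"]); save(s,"w4.png")
print(proj(s,[[.516,.0082,.046],[.5997,.0045,.046]])*1.5)
im=s["image"]; hsv=cv2.cvtColor(im,cv2.COLOR_RGB2HSV)
s=snap("top"); hsv=cv2.cvtColor(s["image"],cv2.COLOR_RGB2HSV)
m=((hsv[:,:,1]>150)&(hsv[:,:,0]>3)&(hsv[:,:,0]<18))
ys,xs=np.nonzero(m[180:200,300:325]); print("post px",xs.mean()+300,ys.mean()+180,len(xs))
E
```

```text
[0.5579231  0.00529619 0.18702384] [1.79997136e+02 7.94492541e-02 1.77485458e+02] 0.7637291136795471 [-0.62407714 -0.5618122  -0.67362581]
[[387.80723701 211.72269174]
 [387.62610777 334.39268692]]
post px 311.18518518518516 190.14814814814815 27
```

View pics/w4.png

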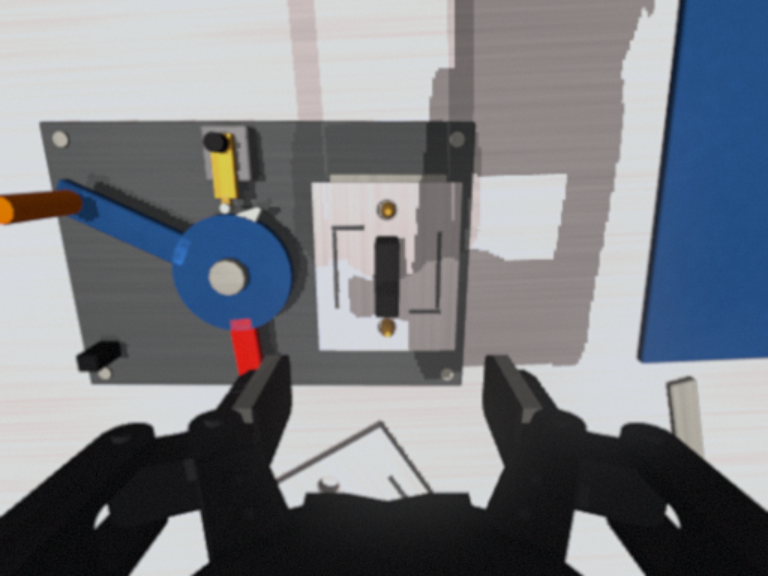

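Plate seated, with both pins through the holes at (387,209) and (387,327). The post agrees with the fixture geometry, so I'll go behind it with the fingers shut.

Call:
{"fn": "jog_arm", "kwargs": {"moves": [[0.018, -0.037, 0, 0, 0, 6, 255], [0.036, -0.074, 0, 0, 0, 12, 255], [0.054, -0.111, 0, 0, 0, 18, 255], [0.072, -0.148, 0, 0, 0, 24, 255], [0.089, -0.183, 0, 0, 0, 26, 255], [0.089, -0.183, 0, 0, 0, 26, 255], [0.089, -0.183, 0.03, 0, 0, 26, 255], [0.089, -0.183, 0.06, 0, 0, 26, 255], [0.089, -0.183, 0.09, 0, 0, 26, 255], [0.089, -0.183, 0.11, 0, 0, 26, 255], [0.089, -0.183, 0.127, 0, 0, 26, 255], [0.089, -0.183, 0.127, 0, 0, 26, 255], [0.089, -0.183, 0.127, 0, 0, 26, 255], [0.089, -0.183, 0.127, 0, 0, 26, 255]]}}

```text
t: 8.73
tcp_pos: [0.4609, -0.1735, 0.0595]
tcp_rot: [-3.142, -0.0, 2.644]
contact_force: [0.6, 0.4, 0.2]
width: 0.002
grasp_force: 0.0
```

```bash
python3 - <<'E'
from h import *
o=get_obs(); p=np.array(o["tcp_pos"]); Rm=R.from_euler('xyz',o["tcp_rot"]).as_matrix(); yaw=np.degrees(o["tcp_rot"][2]); print(p,np.degrees(o["tcp_rot"]),o["width"])
piv=np.array([.5530,-.0985]); 
for th in [-.1,0,.1,.2,.3,.4,.5,.6,.7,.8,.85]:
    a=np.radians(-118.4)+th; u=np.array([np.cos(a),np.sin(a)]); t=np.array([-u[1],u[0]])
    q=piv+.110*u-.019*t; d=Rm.T@np.r_[q-p[:2],0]; dy=np.degrees(th)+151.6-yaw
    print(th,q.round(4),d.round(4),"turn z",round(-((dy+180)%360-180),1))
E
```

```text
[ 0.46093677 -0.17350094  0.05947787] [-1.79996588e+02 -2.51439347e-02  1.51497333e+02] 0.001529812297229778
-0.1 [ 0.4756 -0.1789] [-0.0154  0.0022 -0.    ] turn z 5.6
0 [ 0.484  -0.1862] [-0.0263 -0.0002 -0.    ] turn z -0.1
0.1 [ 0.4931 -0.1927] [-0.0374 -0.0015 -0.    ] turn z -5.8
0.2 [ 0.5028 -0.1982] [-0.0485 -0.0017 -0.    ] turn z -11.6
0.3 [ 0.513  -0.2027] [-0.0597 -0.0008 -0.    ] turn z -17.3
0.4 [ 0.5236 -0.2062] [-0.0706  0.0012 -0.    ] turn z -23.0
0.5 [ 0.5345 -0.2086] [-0.0814  0.0043 -0.    ] turn z -28.8
0.6 [ 0.5456 -0.2099] [-0.0917  0.0084 -0.    ] turn z -34.5
0.7 [ 0.5567 -0.2101] [-0.1016  0.0136 -0.    ] turn z -40.2
0.8 [ 0.5678 -0.2091] [-0.1109  0.0197 -0.    ] turn z -45.9
0.85 [ 0.5733 -0.2083] [-1.154e-01  2.310e-02 -1.000e-04] turn z -48.8
```

Call:
{"fn": "jog_arm", "kwargs": {"moves": [[-0.0154, 0.001, 0, 0, 0, 0, 255], [-0.0263, -0.0002, 0, 0, 0, 0, 255], [-0.032, -0.001, 0, 0, 0, -3, 255], [-0.0374, -0.0015, 0, 0, 0, -5.8, 255], [-0.043, -0.0016, 0, 0, 0, -8.7, 255], [-0.0485, -0.0017, 0, 0, 0, -11.6, 255], [-0.054, -0.0013, 0, 0, 0, -14.5, 255], [-0.0597, -0.0008, 0, 0, 0, -17.3, 255], [-0.065, 0.0002, 0, 0, 0, -20, 255], [-0.0706, 0.0012, 0, 0, 0, -23, 255], [-0.076, 0.0027, 0, 0, 0, -26, 255], [-0.0814, 0.0043, 0, 0, 0, -28.8, 255], [-0.0866, 0.0063, 0, 0, 0, -31.6, 255], [-0.0917, 0.0084, 0, 0, 0, -34.5, 255], [-0.0967, 0.011, 0, 0, 0, -37.3, 255], [-0.1016, 0.0136, 0, 0, 0, -40.2, 255], [-0.1063, 0.0165, 0, 0, 0, -43, 255], [-0.1109, 0.0197, 0, 0, 0, -45.9, 255], [-0.1109, 0.0197, 0, 0, 0, -45.9, 255], [-0.1109, 0.0197, 0, 0, 0, -45.9, 255]]}}

```text
t: 10.4
tcp_pos: [0.566, -0.2101, 0.0594]
tcp_rot: [3.141, -0.004, -2.837]
contact_force: [-7.7, -6.6, -2.3]
width: -0.003
grasp_force: 4.6
```

```bash
python3 - <<'E'
from h import *
o=get_obs(); print(o["tcp_pos"],np.degrees(o["tcp_rot"]),o["contact_force"])
for n in ("top","scene"):
    s=snap(n); pickle.dump(s,open(n+"2.pkl","wb"))
    hsv=cv2.cvtColor(s["image"],cv2.COLOR_RGB2HSV)
    if n=="top":
        # blue arm / red foot in fixture area
        H,S=hsv[:,:,0],hsv[:,:,1]; m=((S>150)&((H<4)|(H>174)))
        ys,xs=np.nonzero(m[140:185,250:310]); print("foot px",len(xs)); xs=xs+250.; ys=ys+140.
        q=toplane(s,np.c_[xs,ys],.044)[:,:2]-[.5530,-.0985]; print("foot dir deg",np.degrees(np.arctan2(q[:,1].mean(),q[:,0].mean())))
        s0=pickle.load(open("top.pkl","rb")); h=cv2.cvtColor(s0["image"],cv2.COLOR_RGB2HSV); m=((h[:,:,1]>150)&((h[:,:,0]<4)|(h[:,:,0]>174)))
        ys,xs=np.nonzero(m[140:185,250:310]); q=toplane(s0,np.c_[xs+250.,ys+140.],.044)[:,:2]-[.5530,-.0985]; print("before",np.degrees(np.arctan2(q[:,1].mean(),q[:,0].mean())))
    else: cv2.imwrite("pics/sc2.png",cv2.resize(s["image"][160:290,170:350,::-1],None,fx=4,fy=4))
E
```

```text
[ 0.56599208 -0.21009162  0.05941327] [ 179.97129187   -0.21154921 -162.559365  ] [-7.71594507 -6.56519535 -2.26103326]
foot px 93
foot dir deg 46.01659052059067
before 1.951237797906083
```

View pics/sc2.png

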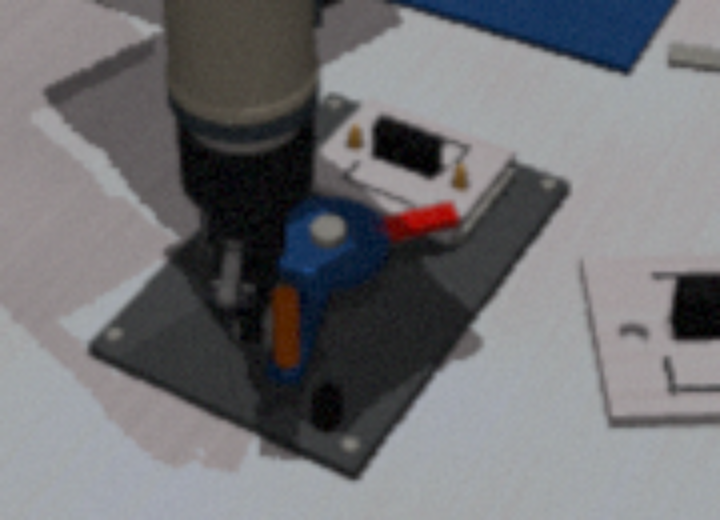

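Seen from the scene camera, the red foot is over the plate at (430,220) and the fingers bear on the orange post. The foot has turned about 0.77 rad. I'll push a little farther.

Call:
{"fn": "jog_arm", "kwargs": {"moves": [[-0.003, 0, 0, 0, 0, -1.5, 255], [-0.006, 0, 0, 0, 0, -3, 255], [-0.006, 0, 0, 0, 0, -3, 255], [-0.006, 0, 0, 0, 0, -3, 255], [-0.006, 0, 0, 0, 0, -3, 255], [-0.006, 0, 0, 0, 0, -3, 255], [-0.006, 0, 0, 0, 0, -3, 255], [-0.006, 0, 0, 0, 0, -3, 255]]}}

```text
t: 11.17
tcp_pos: [0.5717, -0.2091, 0.0595]
tcp_rot: [-3.141, -0.003, -2.785]
contact_force: [-8.6, -9.2, -2.7]
width: -0.001
grasp_force: 5.0
```

```bash
python3 - <<'E'
from h import *
s=snap("top"); h=cv2.cvtColor(s["image"],cv2.COLOR_RGB2HSV); m=((h[:,:,1]>150)&((h[:,:,0]<4)|(h[:,:,0]>174)))
ys,xs=np.nonzero(m[140:185,250:310]); q=toplane(s,np.c_[xs+250.,ys+140.],.044)[:,:2]-[.5530,-.0985]; print("rad",np.arctan2(q[:,1].mean(),q[:,0].mean())-np.radians(1.95))
P=[]
for b in ((234,155,262,175),(234,178,262,195)):
    x0,y0,x1,y1=b; mm=(h[y0:y1,x0:x1,1]>90)&(h[y0:y1,x0:x1,0]>5)&(h[y0:y1,x0:x1,0]<28); yy,xx=np.nonzero(mm); print("pin",len(xx),xx.mean()+x0 if len(xx) else None,yy.mean()+y0 if len(yy) else None)
o=get_obs(); print(o["tcp_pos"],o["contact_force"],o["t"],o["qd"].round(4))
E
```

```text
rad 0.8225083622806771
pin 6 248.16666666666666 161.83333333333334
pin 5 247.0 187.0
[ 0.57172893 -0.20909847  0.05953183] [-8.37088506 -9.25209799 -2.55718012] 11.2167 [-0.0012  0.0005  0.0004  0.0009 -0.0015 -0.0017]
```

```bash
python3 -c "
from bench import *
print(job_done())"
```

```text
the job is handed in; nothing more can be done
None
```

The job is handed in at about 11 s: the plate is on both pins at flush height and released, and the fingers are holding the clamp arm at about 0.82 rad with the red foot over the plate; no verdict came back.

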